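Keep leaded and lead-free solder apart

ROBOT

A 7-joint arm with a two-finger parallel gripper is mounted at the origin on the work surface. World frame = base frame: x ahead of the robot, y to its left, z up, the work surface at z = 0. Lengths are in m, angles in degrees, forces in N, time in s.
With the tool pointing down it reaches from about 0.425 to 0.875 m from the base axis. Payload 4.7 kg.
Tool frame: the origin (TCP) lies on the front face of the gripper's body, between the roots of the fingers; the fingertips stand 70 mm ahead of it and the grasp point (between the pads) lies 51 mm ahead of it; z points along the fingers, x is the direction in which the jaws open and shut, and the axes are right-handed (so a half turn about z gives the same grasp; the last joint's range is limited). The gripper opens to 87 mm and grips with 3 to 60 N. Pads are 19 mm wide; open, the fingers measure 117 mm over their backs; the gripper's body (75 mm by 190 mm) begins 51 mm behind the grasp point.
Start: joints at [0.808, 18.392, -4.016, 83.108, 1.295, 78.541, -3.26], TCP at [0.65, -0, 0.292] pointing down, gripper open.
Joint ranges: [-163.93, 163.93], [-17.29, 119.83], [-79.2, 71.16], [3.27, 140.29], [-89.18, 269.18], [5.43, 117.66], [-154.24, 154.24]. Speed limits (degrees/s): [147.25, 147.25, 180, 180, 180, 180, 180].

INTERFACE

Orientations are given as [roll, pitch, yaw] about the fixed x, y, z axes, in that order (R = Rz(yaw) Ry(pitch) Rx(roll)).
In Python, from cell import * gives the robot as it stands. The module is installed in compiled form; this text tells all that it offers.
- The arm moves only by the shell command python3 -m crank 'ROWS' [FORCE]. ROWS is JSON, a list of rows, each a list of 7 numbers: the finger opening in mm, from 0 to 87, then the shift along the world's x, y, z in mm, then the turn, a rotation vector about the world's x, y, z in degrees. In form: [[gripper, dx, dy, dz, wx, wy, wz], ...]. A call has 1 to 8 rows; each row is the pose to reach, as a shift and turn from the pose measured when the call began; what a row does not reach only later rows make up. A row lasts 1/10 s, in which the tool goes at most 50 mm and 8.59 degrees, less where a joint would pass 70% of its speed; a pose out of reach is approached as far as the arm can. A call with a gripper value outside its range is refused whole. The fingers move at their own pace and stop on an object; FORCE is the grip in N (left out, the last holds). Time passes only in rows, so rows that repeat a pose let the fingers close. It gives the time, the measured TCP pose, the force and the opening at its end, in the units of the state.
- get_obs(): the state, without advancing time (a new reading comes with each control period).
- read_camera(name): name is "scene" or "side" or "wrist"; returns a dict with "img" (400x640x3 uint8, red, green, blue), "K" (3x3 intrinsics, pixels), "cam_to_world" (4x4, takes a point from camera to world coordinates). Camera axes: x right, y down, z forward; pixel columns grow to the right and rows downward; lengths in m; the calibration is good to about 2 mm. A picture is of the moment at which its call begins. There is no depth.
- sign_off(): hands the job in, once; it reports no verdict.
The state is a dict: "time_s": time; "qpos": joint angles; "joint_velocities": joint speeds; "effort": joint torques, N m; "tool_pos": TCP position; "tool_rot": TCP orientation; "force": force on the tool from outside, world axes, zero at the start; "wrist_torque": the same for the moment, N m; "grip_width": finger opening in m.
Only numpy, scipy, OpenCV 4.12 (cv2) and the standard library are available. Lean on these libraries where they do the work, as an engineer would, in place of code of your own. Each camera call takes 0.05 s, during which the arm holds its last target.

TASK

Put away the four reels of solder by alloy: those with red cheeks in the red tray and those with yellow cheeks in the yellow tray. In each tray the large reel stands upright on the tray floor, and the small reel of the same colour stands upright and centred on top of it. Leave the black reel of copper wire, the flux jar and the circuit board where they are.

Things in the scene. Friction and masses are not known exactly. Their poses are not given: they have to be found in the camera images.
- red_large: Large reel of solder standing upright: silver wire between two round red cheeks, white hub and dark bore on top. Outside 54 mm in diameter (smooth to grip at any height, no wider at the cheeks), 46 mm high, round, so its yaw does not matter. Loose, 0.3 to 0.5 kg. Origin: centre of its underside, z up.
- red_small: Small reel of solder standing upright: silver wire between two round red cheeks, white hub and dark bore on top. Outside 38 mm in diameter (smooth to grip at any height, no wider at the cheeks), 32 mm high, round, so its yaw does not matter. Loose, 0.10 to 0.15 kg. Origin: centre of its underside, z up.
- yellow_large: Large reel of solder standing upright: silver wire between two round yellow cheeks, white hub and dark bore on top. Outside 54 mm in diameter (smooth to grip at any height, no wider at the cheeks), 46 mm high, round, so its yaw does not matter. Loose, 0.3 to 0.5 kg. Origin: centre of its underside, z up.
- yellow_small: Small reel of solder standing upright: silver wire between two round yellow cheeks, white hub and dark bore on top. Outside 38 mm in diameter (smooth to grip at any height, no wider at the cheeks), 32 mm high, round, so its yaw does not matter. Loose, 0.10 to 0.15 kg. Origin: centre of its underside, z up.
- red_tray: Round shallow red tray with a dark spot in its middle, 84 mm across outside and 7 mm high; its floor, 76 mm across inside, is 4 mm above the table, inside a low lip 3 mm high. Fixed to the bench, but its place differs at every start. Origin: centre of its underside, on the table, z up.
- yellow_tray: Round shallow yellow tray with a dark spot in its middle, 84 mm across outside and 7 mm high; its floor, 76 mm across inside, is 4 mm above the table, inside a low lip 3 mm high. Fixed to the bench, but its place differs at every start. Origin: centre of its underside, on the table, z up.
- wire_reel: Reel of copper wire with black cheeks, white hub on top, 48 mm in diameter and 40 mm high, standing loose on the bench; not to be moved. Origin: centre of its underside.
- flux_jar: Amber flux jar with a white lid, 46 mm in diameter and 50 mm high, standing loose on the bench; not to be moved. Origin: centre of its underside.
- board: Blue circuit board lying flat and loose, 80 mm (its x) by 56 mm (its y), components up to 14 mm above the bench; not to be moved. Origin: centre of its underside, z up.
Not all that is in view belongs to the job. Leave any pink or purple look-alike of the red_small alone.

How it is judged (in metres and radians):
On the way, in this order (a step that is already met when the one before it is completed fails the run):
1. one large solder reel stands in the tray of its colour, let go (((horizontal distance between red_large and red_tray below 0.013 m and z of red_large in the frame of red_tray below 0.008 m and angle between red_large's own z axis and vertical below 0.1 rad and contact force between the fingers and red_large below 0.5 N and linear speed of red_large below 0.02 m/s) or (horizontal distance between yellow_large and yellow_tray below 0.013 m and z of yellow_large in the frame of yellow_tray below 0.008 m and angle between yellow_large's own z axis and vertical below 0.1 rad and contact force between the fingers and yellow_large below 0.5 N and linear speed of yellow_large below 0.02 m/s))), for 0.2 s.
2. both large solder reels stand in the trays of their colours, let go (horizontal distance between red_large and red_tray below 0.013 m and z of red_large in the frame of red_tray below 0.008 m and angle between each of red_large, yellow_large's own z axis and vertical below 0.1 rad and contact force between the fingers and red_large below 0.5 N and linear speed of each of red_large, yellow_large below 0.02 m/s and horizontal distance between yellow_large and yellow_tray below 0.013 m and z of yellow_large in the frame of yellow_tray below 0.008 m and contact force between the fingers and yellow_large below 0.5 N), for 0.2 s.
At the end, for the whole second after the job is handed in: Each large reel stands upright (within 0.1 rad) on the floor of the tray of its own colour, its axis within 13 mm of the tray's centre; each small reel stands upright on the large reel of its colour, axes within 10 mm; all four are released and at rest (horizontal distance between red_large and red_tray below 0.013 m and z of red_large in the frame of red_tray below 0.008 m and angle between each of red_large, red_small, yellow_large, yellow_small's own z axis and vertical below 0.1 rad and horizontal distance between red_small and red_large below 0.01 m and z of red_small in the frame of red_large between 0.042 and 0.05 m and horizontal distance between yellow_large and yellow_tray below 0.013 m and z of yellow_large in the frame of yellow_tray below 0.008 m and horizontal distance between yellow_small and yellow_large below 0.01 m and z of yellow_small in the frame of yellow_large between 0.042 and 0.05 m and linear speed of each of red_large, red_small, yellow_large, yellow_small below 0.02 m/s and angular speed of each of red_large, red_small, yellow_large, yellow_small below 0.2 rad/s); the robot touches nothing.
It fails at once if the reel of copper wire is moved by more than 20 mm (distance of wire_reel from where it was at the start of the episode above 0.02 m).
It fails at once if the flux jar is moved by more than 20 mm (distance of flux_jar from where it was at the start of the episode above 0.02 m).
It fails at once if the circuit board is moved by more than 20 mm (distance of board from where it was at the start of the episode above 0.02 m).
It also fails if it takes over 101 s, if anything falls off the work surface, if the arm or the gripper's body presses on something with over 40 N, if the wrist force passes 120 N, or if a joint passes its speed limit or range.

## Working session

There is one attempt and no reset: what is moved stays moved. The work goes in short steps, Python scripts to look and compute and a shell command to move; the robot and the scene stay as the last step left them, time stands still between calls to the robot, and variables do not carry over. Pictures are saved under pics/ and viewed, and the job is handed in when it is done.

```bash
mkdir -p pics
python3 - <<'E'
from cell import *
import cv2,numpy as np
for n in ["scene","side","wrist"]:
    c=read_camera(n); cv2.imwrite(f"pics/{n}0.png",c["img"][:,:,::-1]); print(n,c["K"].round(1).tolist(),c["cam_to_world"].round(3).tolist())
    np.savez(f"pics/{n}0.npz",**c)
print(get_obs())
E
```

```text
scene [[399.8, 0.0, 315.0], [0.0, 399.8, 200.6], [0.0, 0.0, 1.0]] [[-0.803, 0.473, -0.364, 0.8], [0.596, 0.647, -0.475, 0.424], [0.011, -0.598, -0.801, 0.724], [0.0, 0.0, 0.0, 1.0]]
side [[441.8, 0.0, 318.4], [0.0, 441.8, 197.0], [0.0, 0.0, 1.0]] [[0.978, -0.139, 0.157, 0.372], [-0.208, -0.572, 0.793, -0.701], [-0.02, -0.808, -0.589, 0.557], [0.0, 0.0, 0.0, 1.0]]
wrist [[334.8, 0.0, 326.4], [0.0, 334.8, 195.0], [0.0, 0.0, 1.0]] [[1.0, 0.001, -0.001, 0.65], [0.001, -0.962, -0.272, 0.075], [-0.001, 0.272, -0.962, 0.385], [0.0, 0.0, 0.0, 1.0]]
{'time_s': 0.15, 'qpos': array([ 0.8077595 , 18.42910713, -4.01527579, 83.15873656,  1.2968223 ,
       78.54174373, -3.25946688]), 'joint_velocities': array([ 0.03055176, -0.19052415, -0.08527678, -0.23201708, -0.07233941,
        0.09370355,  0.03517682]), 'effort': array([ 2.16972071e-04, -4.91794288e+01, -4.04079035e-01, -3.12878716e+01,
       -6.39387709e-02,  4.04033612e-02,  9.90178205e-05]), 'tool_pos': array([ 6.49680309e-01, -5.22588615e-05,  2.91415857e-01]), 'tool_rot': array([1.79993025e+02, 8.42691047e-02, 2.28021171e-03]), 'force': array([ 0.25956375,  0.14522515, -0.08290409]), 'wrist_torque': array([ 0.00588865, -0.04252573, -0.01222368]), 'grip_width': 0.08671085088499433}
```

View pics/scene0.png

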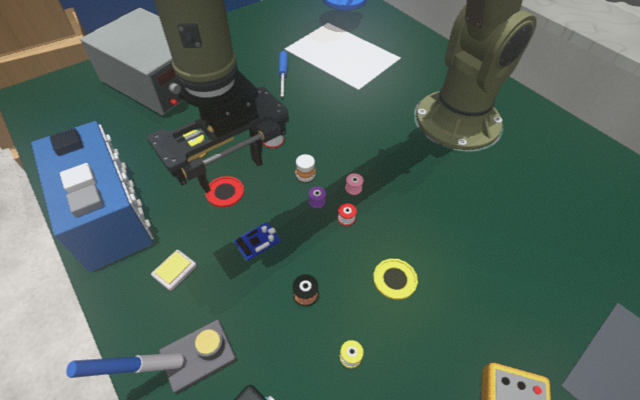

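View pics/side0.png

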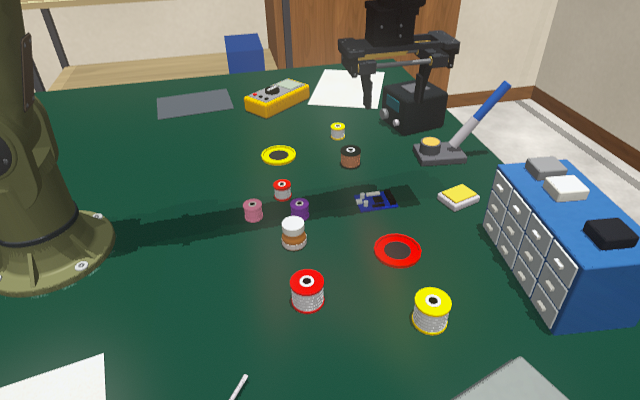

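View pics/wrist0.png

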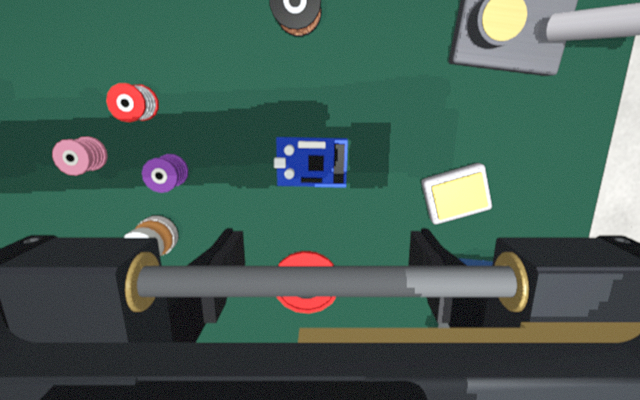

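```bash
cat > h.py <<'E'
import cv2,numpy as np
def cast(c,uv,z):
    M=c["cam_to_world"]; d=M[:3,:3]@np.linalg.inv(c["K"])@np.array([uv[0],uv[1],1.]); o=M[:3,3]
    return (o+d*(z-o[2])/d[2])[:2]
def mask(img,col):
    h=cv2.cvtColor(img,cv2.COLOR_RGB2HSV)
    if col=="red": m=cv2.inRange(h,(0,190,90),(6,255,255))|cv2.inRange(h,(175,190,90),(180,255,255))
    elif col=="yellow": m=cv2.inRange(h,(26,140,90),(33,255,255))
    elif col=="dark": m=cv2.inRange(h,(0,0,0),(180,255,60))
    return m
def rings(c,col,minhole=4):
    m=mask(c["img"],col); cs,hi=cv2.findContours(m,cv2.RETR_CCOMP,cv2.CHAIN_APPROX_NONE); out=[]
    for i,k in enumerate(cs):
        if hi[0][i][3]>=0 and cv2.contourArea(k)>=minhole:
            mo=cv2.moments(k); p=cs[hi[0][i][3]]
            out.append((mo["m10"]/mo["m00"],mo["m01"]/mo["m00"],cv2.contourArea(k),cv2.contourArea(p)))
    return out
E
python3 - <<'E'
from h import *
for n in ["side","scene","wrist"]:
    c=dict(np.load(f"pics/{n}0.npz"))
    for col in ["red","yellow"]:
        for r in rings(c,col):
            print(n,col,np.round(r,1),*["z%d:%s"%(z,(cast(c,r,z/1000)*1000).round(1)) for z in (4,32,46)])
im=cv2.imread("pics/side0.png"); cv2.imwrite("pics/crop1.png",cv2.resize(im[110:340,230:470],None,fx=2.5,fy=2.5))
s=dict(np.load("pics/side0.npz")); sc=dict(np.load("pics/scene0.npz"))
print("obstacles jar",cast(s,(292,224),.05),"wire",cast(sc,(305,286),.04),"board",cast(s,(376,201),.005),"pink",cast(s,(253,203),.032),"purple",cast(s,(300,201),.032))
E
```

```text
side red [306.3 280.6 172.5 670. ] z4:[ 449.  -186.3] z32:[ 445.1 -212.4] z46:[ 443.2 -225.4]
side red [ 397.   249.9  407.5 1209.5] z4:[ 623.7 -149.7] z32:[ 610.9 -177.6] z46:[ 604.5 -191.6]
side red [281.4 183.5  54.  134. ] z4:[449.5 112.7] z32:[445.5  71.5] z46:[443.6  50.9]
side yellow [432.7 300.2 190.5 801. ] z4:[ 638.2 -273.6] z32:[ 624.7 -295.2] z46:[ 618.  -306.1]
side yellow [278.2 154.8 156.5 480. ] z4:[459.6 238.8] z32:[455.1 191.2] z46:[452.9 167.4]
side yellow [337.5 125.3  30.   70. ] z4:[638.7 356. ] z32:[625.2 302.5] z46:[618.5 275.7]
obstacles jar [ 0.44322839 -0.08810053] wire [0.62076732 0.16456747] board [ 6.32494882e-01 -9.95637307e-05] pink [0.38062979 0.01657204] purple [0.47291393 0.00111203]
```

View pics/crop1.png

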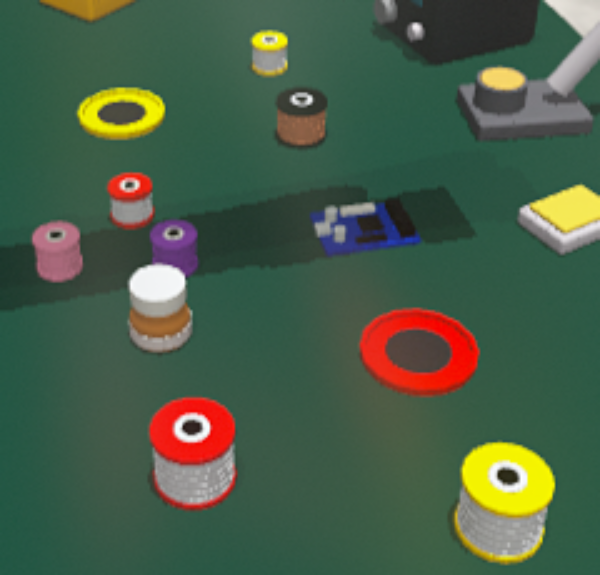

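```bash
sed -i 's/190,90/140,70/g; s/(26,140,90),(33/(25,110,80),(35/' h.py
python3 - <<'E'
from h import *
for n in ["scene","side","wrist"]:
    c=dict(np.load(f"pics/{n}0.npz"))
    if n=="scene": print([cv2.cvtColor(c["img"],cv2.COLOR_RGB2HSV)[y,x].tolist() for x,y in [(211,192),(347,207),(380,280),(351,344)]])
    for col in ["red","yellow"]:
        for r in rings(c,col):
            print(n,col,np.round(r,1),*["z%d:%s"%(z,(cast(c,r,z/1000)*1000).round(1)) for z in (4,32,46)])
c=dict(np.load("pics/scene0.npz"));cv2.imwrite("pics/crop2.png",cv2.resize(c["img"][150:380,190:430,::-1],None,fx=2.5,fy=2.5,interpolation=0))
E
```

```text
[[1, 183, 230], [1, 33, 218], [30, 133, 234], [31, 132, 232]]
scene red [347.  210.   65.  195.5] z4:[430.8  59.1] z32:[445.1  73.3] z46:[452.3  80.4]
scene red [224.3 191.1 271.5 862. ] z4:[ 623.5 -147.3] z32:[ 630.3 -125.1] z46:[ 633.8 -114. ]
scene yellow [351.7 351.  114.  396. ] z4:[617.1 299.3] z32:[624.2 304.1] z46:[627.7 306.5]
scene yellow [ 394.9  278.2  403.  1377. ] z4:[459.3 242.3] z32:[472.5 249.4] z46:[479.1 252.9]
side red [306.2 280.7 165.5 696. ] z4:[ 449.  -186.3] z32:[ 445.1 -212.4] z46:[ 443.1 -225.5]
side red [ 397.  250.  381. 1252.] z4:[ 623.7 -150. ] z32:[ 610.9 -177.9] z46:[ 604.5 -191.9]
side red [281.5 183.5  48.  145.5] z4:[449.7 112.7] z32:[445.7  71.5] z46:[443.8  50.8]
side yellow [432.7 300.3 180.5 821.5] z4:[ 638.2 -273.7] z32:[ 624.7 -295.4] z46:[ 617.9 -306.2]
side yellow [283.  163.    6.  504.5] z4:[465.5 198. ] z32:[460.8 152.4] z46:[458.4 129.6]
side yellow [278.2 154.8 153.5 504.5] z4:[459.6 238.9] z32:[455.2 191.3] z46:[453.  167.4]
side yellow [337.4 125.4  26.   74.5] z4:[638.4 355.5] z32:[624.9 302. ] z46:[618.2 275.2]
wrist red [ 124.7  102.4  292.  1128.5] z4:[427.9  72.5] z32:[444.2  72.6] z46:[452.4  72.7]
```

View pics/crop2.png

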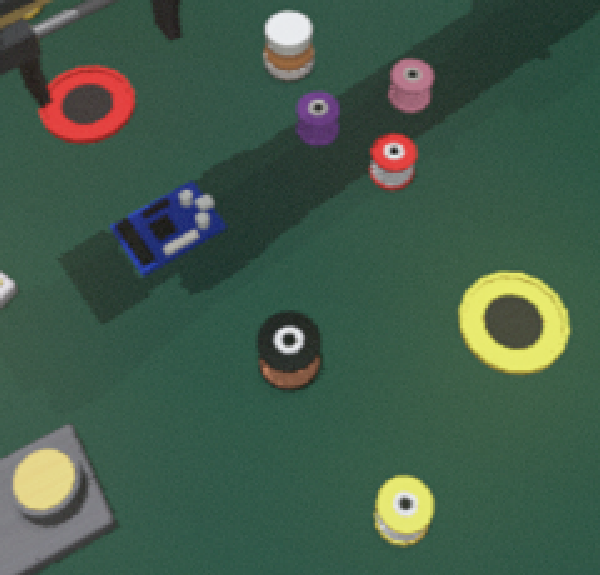

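Candidates for red_small in the scene view are red (347,214), pink (355,184) and purple (317,197). The crop shows (347,214) is the only one with pure red cheeks and silver wire, so I choose it. The other solder reels are unambiguous. The large ones are red at side (307,290) and yellow at side (432,309). Yellow_small is at scene (351,353), and the black reel at (305,290) is left alone.

I start with yellow_large at about (618,-306).

```bash
python3 - <<'E'
from h import *
c=dict(np.load("pics/side0.npz"))
print([cast(c,p,0.).round(3).tolist() for p in [(553,325),(487,232)]])
E
python3 -m crank '[[87,-6,-45,-10,0,0,0],[87,-11,-92,-25,0,0,0],[87,-16,-138,-40,0,0,0],[87,-21,-184,-55,0,0,0],[87,-26,-230,-70,0,0,0],[87,-30,-275,-82,0,0,0],[87,-32,-306,-91,0,0,0],[87,-32,-306,-91,0,0,0]]' 30
python3 - <<'E'
from cell import *
from h import *
for n in ["wrist","side"]:
    c=read_camera(n); cv2.imwrite(f"pics/{n}1.png",c["img"][:,:,::-1])
    for col in ["red","yellow"]:
        for r in rings(c,col):
            print(n,col,np.round(r,1),*["z%d:%s"%(z,(cast(c,r,z/1000)*1000).round(1)) for z in (4,32,46)])
print(get_obs()["tool_pos"])
E
```

```text
[[0.796, -0.356], [0.809, -0.138]]
time_s: 0.95
tool_pos: [0.614, -0.3133, 0.1978]
tool_rot: [179.8, 0.4, -0.5]
force: [-0.2, -1.4, -0.6]
grip_width: 0.0868
wrist red [  79.3   80.2 1073.5 4957.5] z4:[ 412.  -221.5] z32:[ 431.8 -223.1] z46:[ 441.7 -224. ]
wrist yellow [ 331.9  190.9  839.  3085. ] z4:[ 617.9 -316.7] z32:[ 617.6 -309. ] z46:[ 617.5 -305.2]
side red [306.3 280.7 161.5 690. ] z4:[ 449.  -186.3] z32:[ 445.1 -212.4] z46:[ 443.2 -225.4]
side red [281.5 183.5  48.  141.5] z4:[449.7 112.7] z32:[445.7  71.5] z46:[443.8  50.8]
side yellow [432.7 300.2 191.5 811. ] z4:[ 638.2 -273.5] z32:[ 624.7 -295.2] z46:[ 617.9 -306. ]
side yellow [278.3 154.8 155.  491.5] z4:[459.8 238.7] z32:[455.3 191.1] z46:[453.1 167.3]
side yellow [337.4 125.4  26.   74.5] z4:[638.4 355.5] z32:[624.9 302. ] z46:[618.2 275.2]
[ 0.61704856 -0.30665699  0.19948462]
```

View pics/wrist1.png

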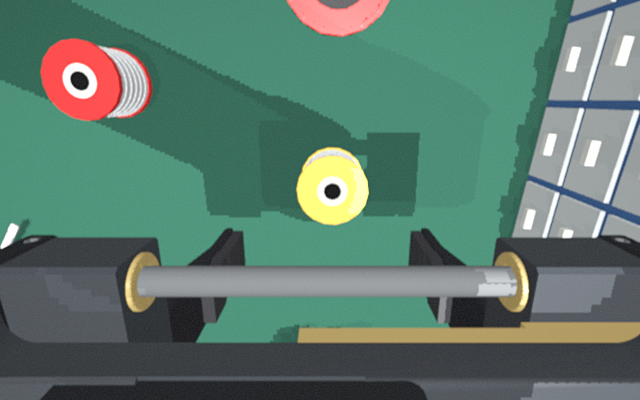

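View pics/side1.png

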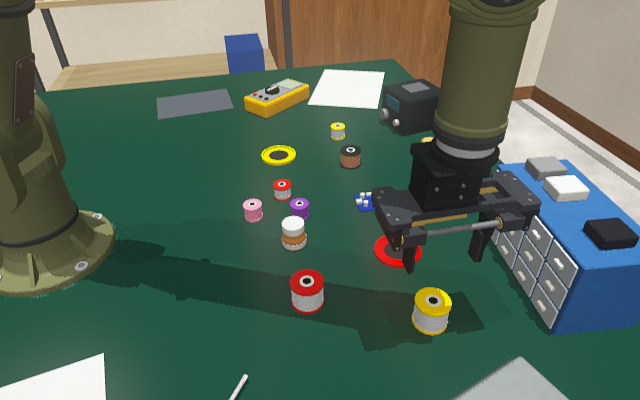

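Wrist and side views agree on yellow_large at (617.7,-305.5), wrist pixel (332,191), with the fingers straddling it and the cabinet clear. I go down and grip.

```bash
python3 -m crank '[[87,0,1,-30,0,0,0],[87,1,1,-65,0,0,0],[87,1,1,-95,0,0,0],[87,1,1,-112,0,0,0],[87,1,1,-117,0,0,0],[87,1,1,-117,0,0,0]]'
python3 -m crank '[[50,0,0,0,0,0,0],[50,0,0,0,0,0,0],[50,0,0,0,0,0,0],[50,0,0,0,0,0,0],[50,0,0,0,0,0,0],[50,0,0,0,0,0,0],[50,0,0,0,0,0,0],[50,0,0,0,0,0,0]]' 30
```

```text
time_s: 1.65
tool_pos: [0.6186, -0.3047, 0.0827]
tool_rot: [-179.9, 0.2, -0.0]
force: [0.4, 0.6, 0.4]
grip_width: 0.0872
time_s: 2.45
tool_pos: [0.6178, -0.3049, 0.083]
tool_rot: [-179.9, 0.3, -0.1]
force: [-4.8, 0.6, 4.8]
grip_width: 0.0536
```

```bash
python3 -m crank '[[50,0,0,5,0,0,0],[50,0,0,20,0,0,0],[50,0,0,45,0,0,0],[50,0,0,70,0,0,0],[50,0,0,90,0,0,0],[50,0,0,100,0,0,0],[50,0,0,100,0,0,0]]'
```

```text
time_s: 3.15
tool_pos: [0.6188, -0.3052, 0.1851]
tool_rot: [-180.0, 0.0, -0.1]
force: [0.6, -0.2, -5.1]
grip_width: 0.0533
```

```bash
python3 -m crank '[[50,-5,15,0,0,0,0],[50,-15,45,0,0,0,0],[50,-25,80,0,0,0,0],[50,-36,120,0,0,0,0],[50,-47,160,0,0,0,0],[50,-59,200,0,0,0,0],[50,-70,240,0,0,0,0],[50,-80,275,0,0,0,0]]'
python3 - <<'E'
from cell import *
print(get_obs())
E
```

```text
time_s: 3.95
tool_pos: [0.5366, -0.0268, 0.1837]
tool_rot: [-179.9, 0.2, 0.1]
force: [-0.3, -0.3, -5.3]
grip_width: 0.0534
{'time_s': 3.95, 'qpos': array([  4.063626  ,   9.74164026,  -4.37848304, 106.64142977,
         0.75131295,  63.84288701,  -0.51812519]), 'joint_velocities': array([-22.55658808, -13.94759102, -14.23427202,  16.38851861,
         2.1495293 ,  -3.01521829, -37.5536183 ]), 'effort': array([ 2.74348877e+00, -3.97162378e+01,  1.01276446e+00, -3.05939341e+01,
        2.55967886e-02,  3.16182682e-01,  6.58876430e-01]), 'tool_pos': array([ 0.53661682, -0.02681556,  0.18366708]), 'tool_rot': array([-1.79934838e+02,  1.96316436e-01,  6.75898566e-02]), 'force': array([-0.33883349, -0.27483798, -5.25227401]), 'wrist_torque': array([ 0.04111544, -0.0652152 ,  0.02846412]), 'grip_width': 0.053377568754682005}
```

```bash
python3 -m crank '[[50,-12,40,0,0,0,0],[50,-24,82,0,0,0,0],[50,-37,126,0,0,0,0],[50,-49,170,0,0,0,0],[50,-60,208,0,0,0,0],[50,-69,240,0,0,0,0],[50,-75,260,0,0,0,0],[50,-77,267,0,0,0,0]]'
python3 -m crank '[[50,0,0,0,0,0,0],[50,0,0,0,0,0,0]]'
python3 - <<'E'
from cell import *
from h import *
print(get_obs()["tool_pos"])
for n in ["wrist","side","scene"]:
    c=read_camera(n); cv2.imwrite(f"pics/{n}2.png",c["img"][:,:,::-1])
    for col in ["red","yellow"]:
        for r in rings(c,col):
            print(n,col,np.round(r,1),*["z%d:%s"%(z,(cast(c,r,z/1000)*1000).round(1)) for z in (4,32,46,149)])
E
```

```text
time_s: 4.75
tool_pos: [0.4567, 0.2433, 0.1825]
tool_rot: [-179.9, 0.3, 0.4]
force: [-0.3, 0.0, -3.4]
grip_width: 0.0535
time_s: 4.95
tool_pos: [0.4562, 0.2423, 0.1817]
tool_rot: [-180.0, 0.4, 0.4]
force: [0.1, -0.6, -4.8]
grip_width: 0.0533
[0.45617045 0.24229563 0.18171444]
wrist yellow [ 347.5  324.     4.  2282. ] z4:[476.  113.8] z32:[474.  134.8] z46:[473.  145.2] z149:[465.6 222.4]
wrist yellow [ 339.   324.5    4.  2282. ] z4:[467.9 113.1] z32:[466.8 134.2] z46:[466.2 144.7] z149:[461.9 222.1]
wrist yellow [ 326.  324.    6. 2282.] z4:[455.6 113.5] z32:[455.7 134.5] z46:[455.8 145. ] z149:[456.1 222.3]
wrist yellow [ 310.5  324.     4.  2282. ] z4:[441.  113.4] z32:[442.6 134.4] z46:[443.4 144.9] z149:[449.3 222.2]
wrist yellow [ 314.5  323.     4.  2282. ] z4:[444.8 114.5] z32:[446.  135.4] z46:[446.6 145.9] z149:[451.1 222.7]
wrist yellow [ 308.2  324.2    7.5 2282. ] z4:[438.8 113.1] z32:[440.6 134.1] z46:[441.6 144.6] z149:[448.3 222.1]
wrist yellow [ 296.7  323.7    5.5 2282. ] z4:[427.9 113.5] z32:[430.9 134.5] z46:[432.3 145. ] z149:[443.2 222.3]
wrist yellow [ 293.5  
[... 22305 characters left out ...]
:[453.2 169.1] z149:[436.8  -6.4]
side yellow [337.4 125.4  26.   74.5] z4:[638.4 355.5] z32:[624.9 302. ] z46:[618.2 275.2] z149:[568.5  78.3]
side yellow [272.2 101.1  61.5 144.5] z4:[485.4 561.6] z32:[479.6 497.6] z46:[476.8 465.6] z149:[455.6 230.3]
scene red [347.  210.   65.  190.5] z4:[430.8  59.1] z32:[445.1  73.3] z46:[452.3  80.4] z149:[505.  132.5]
scene red [224.3 191.1 270.5 880. ] z4:[ 623.4 -147.4] z32:[ 630.2 -125.2] z46:[ 633.7 -114.1] z149:[658.9 -32.5]
scene red [271.5 126.5  79.  254.5] z4:[ 420.2 -263.7] z32:[ 435. -237.] z46:[ 442.4 -223.6] z149:[ 496.6 -125.3]
scene yellow [351.7 351.  114.  394. ] z4:[617.1 299.3] z32:[624.2 304.1] z46:[627.7 306.5] z149:[653.8 324.3]
```

View pics/side2.png

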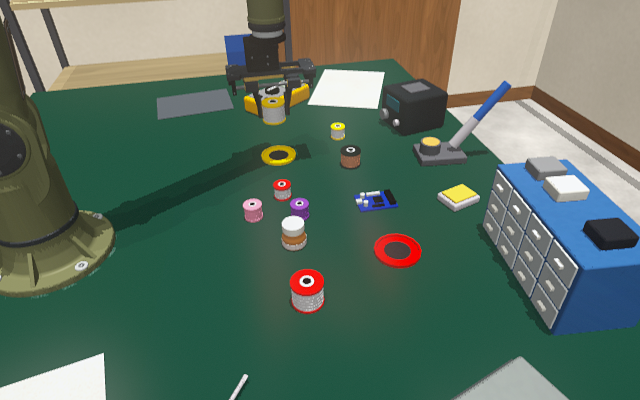

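View pics/wrist2.png

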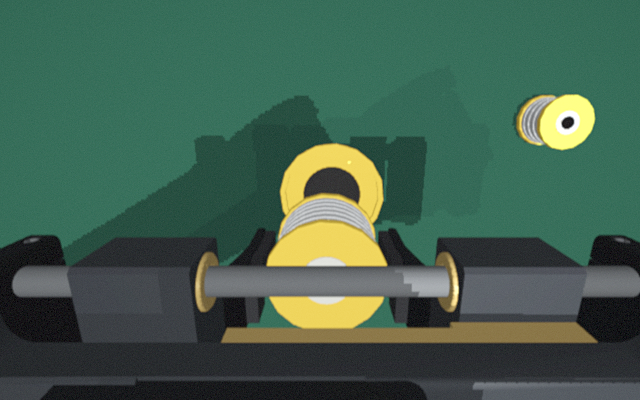

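```bash
sed -i 's/minhole=4/minhole=25/' h.py
python3 -m crank '[[50,2,-1,-15,0,0,0],[50,4,-1,-40,0,0,0],[50,4,-1,-65,0,0,0],[50,4,-1,-80,0,0,0],[50,4,-1,-88,0,0,0],[50,4,-1,-91,0,0,0],[50,4,-1,-91,0,0,0]]'
```

```text
time_s: 5.8
tool_pos: [0.4615, 0.2404, 0.0911]
tool_rot: [-180.0, 0.4, 0.2]
force: [0.3, 0.2, -3.8]
grip_width: 0.053
```

```bash
python3 -m crank '[[50,-1,1,-2,0,0,0],[50,-1,1,-4,0,0,0],[50,-1,1,-4,0,0,0]]'
```

```text
time_s: 6.1
tool_pos: [0.4605, 0.2416, 0.0874]
tool_rot: [-180.0, 0.3, 0.2]
force: [0.7, -0.0, -4.9]
grip_width: 0.0534
```

```bash
python3 -m crank '[[50,0,0,-1,0,0,0],[50,0,0,-2,0,0,0],[50,0,0,-2,0,0,0]]'
```

```text
time_s: 6.4
tool_pos: [0.4608, 0.2417, 0.0869]
tool_rot: [-180.0, 0.3, 0.2]
force: [-3.5, -1.4, 6.9]
grip_width: 0.0533
```

Contact with the tray floor (force has turned upward). I release and rise.

```bash
python3 -m crank '[[70,0,0,0,0,0,0],[87,0,0,0,0,0,0],[87,0,0,0,0,0,0],[87,0,0,0,0,0,0],[87,0,0,0,0,0,0]]'
python3 -m crank '[[87,0,0,15,0,0,0],[87,0,0,50,0,0,0],[87,0,0,100,0,0,0],[87,0,0,120,0,0,0],[87,0,0,120,0,0,0]]'
cat > look.py <<'E'
import sys
from cell import *
from h import *
t=sys.argv[1]
print(get_obs()["tool_pos"].round(4),get_obs()["tool_rot"].round(1))
for n in ["wrist","side","scene"]:
    c=read_camera(n); cv2.imwrite(f"pics/{n}{t}.png",c["img"][:,:,::-1])
    for col in ["red","yellow"]:
        for r in rings(c,col)[:8]:
            print(n,col,np.round(r,0),*["z%d:%s"%(z,(cast(c,r,z/1000)*1000).round(1)) for z in (4,32,46,50,82)])
E
python3 look.py 3
```

```text
time_s: 6.9
tool_pos: [0.4609, 0.2417, 0.0869]
tool_rot: [-180.0, 0.3, 0.2]
force: [0.1, -0.2, -0.3]
grip_width: 0.0837
time_s: 7.4
tool_pos: [0.4628, 0.2429, 0.2109]
tool_rot: [-179.8, -0.1, 0.2]
force: [0.9, -0.3, -0.2]
grip_width: 0.0868
[0.4628 0.2429 0.2109] [-1.798e+02 -1.000e-01  2.000e-01]
wrist yellow [ 323.  201.  754. 5218.] z4:[460.3 227.5] z32:[460.5 235.9] z46:[460.6 240. ] z50:[460.6 241.2] z82:[460.9 250.8]
side red [306. 281. 166. 694.] z4:[ 449.  -186.3] z32:[ 445.1 -212.4] z46:[ 443.1 -225.5] z50:[ 442.6 -229.2] z82:[ 438.1 -259. ]
side red [ 397.  250.  383. 1256.] z4:[ 623.6 -149.9] z32:[ 610.8 -177.8] z46:[ 604.5 -191.8] z50:[ 602.6 -195.8] z82:[ 588.1 -227.7]
side red [282. 184.  48. 140.] z4:[449.7 112.7] z32:[445.7  71.5] z46:[443.8  50.8] z50:[443.2  45. ] z82:[438.7  -2.2]
side yellow [277. 138.  59. 168.] z4:[468.8 325.6] z32:[463.9 273.6] z46:[461.5 247.6] z50:[460.8 240.1] z82:[455.2 180.7]
side yellow [337. 125.  26.  74.] z4:[638.4 355.5] z32:[624.9 302. ] z46:[618.2 275.2] z50:[616.3 267.6] z82:[600.8 206.4]
scene red [347. 210.  65. 192.] z4:[430.8  59.1] z32:[445.1  73.3] z46:[452.3  80.4] z50:[454.3  82.4] z82:[470.7  98.6]
scene red [224. 191. 272. 882.] z4:[ 623.5 -147.4] z32:[ 630.4 -125.2] z46:[ 633.8 -114.1] z50:[ 634.8 -111. ] z82:[642.6 -85.6]
scene red [271. 126.  80. 254.] z4:[ 420.2 -263.9] z32:[ 434.9 -237.2] z46:[ 442.3 -223.8] z50:[ 444.4 -220. ] z82:[ 461.3 -189.5]
scene yellow [352. 351. 114. 396.] z4:[617.1 299.3] z32:[624.2 304.1] z46:[627.7 306.5] z50:[628.7 307.2] z82:[636.9 312.7]
```

View pics/side3.png

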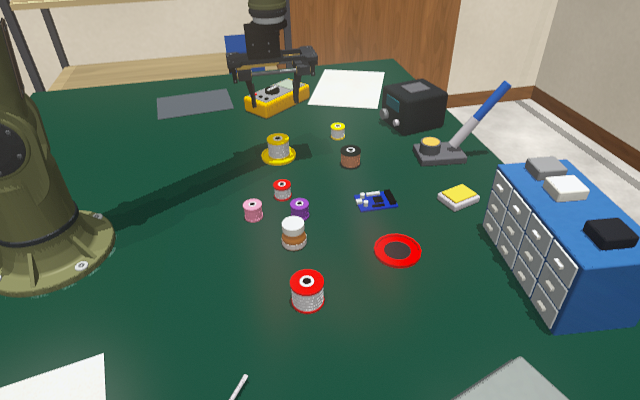

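View pics/wrist3.png

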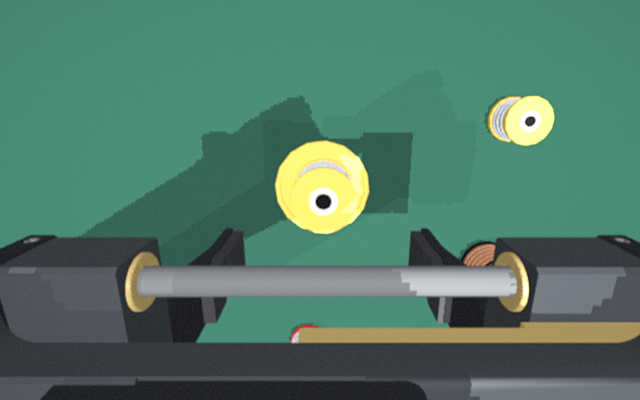

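Yellow_large stands in its tray at (460.7,240.8), within about 1 mm of the tray centre in both views (wrist (323,201), side (277,138)). Next is red_large at (442.5,-224.5).

```bash
python3 -m crank '[[87,0,-25,0,0,0,0],[87,-2,-65,0,0,0,0],[87,-4,-110,0,0,0,0],[87,-6,-155,0,0,0,0],[87,-8,-200,0,0,0,0],[87,-10,-240,0,0,0,0],[87,-10,-280,0,0,0,0],[87,-12,-310,0,0,0,0]]'
python3 -m crank '[[87,-2,-40,0,0,0,0],[87,-4,-75,0,0,0,0]]'
```

```text
time_s: 8.35
tool_pos: [0.4469, -0.0713, 0.204]
tool_rot: [180.0, 0.6, 0.1]
force: [0.9, -0.0, -0.2]
grip_width: 0.0872
time_s: 8.55
tool_pos: [0.4413, -0.1482, 0.2019]
tool_rot: [180.0, 0.8, 0.0]
force: [1.3, 0.3, 0.9]
grip_width: 0.0869
```

```bash
python3 -m crank '[[87,0,-35,0,0,0,0],[87,1,-60,0,0,0,0],[87,1,-76,-10,0,0,0],[87,1,-76,-40,0,0,0],[87,1,-76,-50,0,0,0],[87,1,-76,-50,0,0,0]]'
python3 - <<'E'
from cell import *
from h import *
c=read_camera("wrist"); cv2.imwrite("pics/wrist4.png",c["img"][:,:,::-1])
print(get_obs()["tool_pos"],get_obs()["tool_rot"])
for r in rings(c,"red",80): print(r,cast(c,r,.046))
E
```

```text
time_s: 9.15
tool_pos: [0.4403, -0.223, 0.1491]
tool_rot: [-179.9, 1.1, 0.1]
force: [-0.2, 1.4, -0.7]
grip_width: 0.0874
[ 0.44145479 -0.22336134  0.15065552] [-1.79943641e+02  9.64931648e-01  9.23186701e-02]
(333.3085575964687, 227.17286060088279, 1170.5, 5133.5) [ 0.44287077 -0.22460842]
```

```bash
python3 -m crank '[[87,1,-1,-25,0,-1,0],[87,1,-1,-50,0,-1,0],[87,1,-1,-64,0,-1,0],[87,1,-1,-67,0,-1,0],[87,1,-1,-67,0,-1,0]]'
python3 -m crank '[[50,0,0,0,0,0,0],[50,0,0,0,0,0,0],[50,0,0,0,0,0,0],[50,0,0,0,0,0,0],[50,0,0,0,0,0,0],[50,0,0,0,0,0,0],[50,0,0,0,0,0,0],[50,0,0,0,0,0,0]]' 30
```

```text
time_s: 9.7
tool_pos: [0.443, -0.2242, 0.0842]
tool_rot: [-180.0, -0.1, 0.1]
force: [0.3, -0.3, -0.1]
grip_width: 0.0871
time_s: 10.5
tool_pos: [0.4427, -0.2242, 0.0843]
tool_rot: [-179.9, -0.0, 0.1]
force: [-2.3, 0.6, 4.8]
grip_width: 0.0538
```

```bash
python3 -m crank '[[50,0,0,5,0,0,0],[50,0,0,20,0,0,0],[50,0,0,45,0,0,0],[50,0,0,65,0,0,0],[50,0,0,80,0,0,0],[50,0,0,80,0,0,0]]'
python3 -m crank '[[50,12,5,0,0,0,0],[50,38,16,0,0,0,0],[50,70,29,0,0,0,0],[50,105,43,0,0,0,0],[50,140,58,0,0,0,0],[50,165,69,0,0,0,0],[50,181,75,0,0,0,0],[50,181,75,0,0,0,0]]'
python3 - <<'E'
from cell import *
from h import *
c=read_camera("wrist"); cv2.imwrite("pics/wrist5.png",c["img"][:,:,::-1])
c=read_camera("side"); cv2.imwrite("pics/side5.png",c["img"][:,:,::-1])
print(get_obs()["tool_pos"],get_obs()["tool_rot"])
E
```

```text
time_s: 11.1
tool_pos: [0.4438, -0.2246, 0.166]
tool_rot: [180.0, -0.2, 0.1]
force: [0.3, 0.1, -3.9]
grip_width: 0.0532
time_s: 11.9
tool_pos: [0.627, -0.1459, 0.1634]
tool_rot: [-179.9, -0.2, 0.4]
force: [-1.0, 0.5, -4.5]
grip_width: 0.0539
[ 0.62418932 -0.14890806  0.16388631] [-1.79991302e+02 -3.66492273e-02  1.86530375e-01]
```

View pics/side5.png

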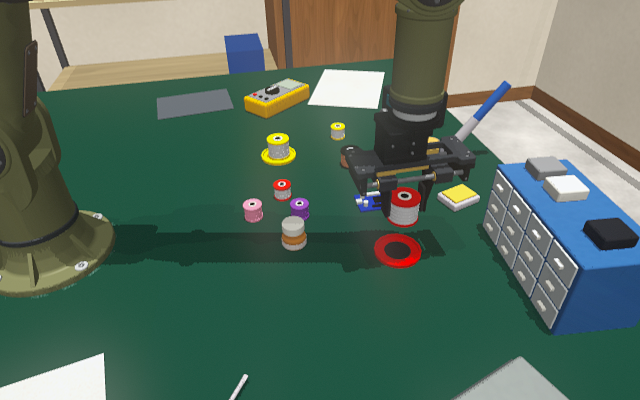

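The red reel hangs above the red tray at side (398,250), with the tool at (624.2,-148.9) against the tray at (623.5,-148.7). I lower it.

```bash
python3 -m crank '[[50,-1,0,-12,0,0,0],[50,-1,0,-32,0,0,0],[50,-1,0,-52,0,0,0],[50,-1,0,-65,0,0,0],[50,-1,0,-71,0,0,0],[50,-1,0,-74,0,0,0],[50,-1,0,-75,0,0,0],[50,-1,0,-75,0,0,0]]'
python3 -m crank '[[50,0,0,-1,0,0,0],[50,0,0,-1,0,0,0]]'
```

```text
time_s: 12.8
tool_pos: [0.6237, -0.1491, 0.0896]
tool_rot: [180.0, -0.1, 0.2]
force: [-0.2, 0.7, -3.5]
grip_width: 0.0535
time_s: 13.0
tool_pos: [0.6241, -0.1492, 0.0893]
tool_rot: [180.0, -0.2, 0.2]
force: [0.5, -0.2, -3.9]
grip_width: 0.0535
```

```bash
python3 -m crank '[[50,0,0,-1,0,0,0],[50,0,0,-2,0,0,0],[50,0,0,-2,0,0,0]]'
```

```text
time_s: 13.3
tool_pos: [0.6245, -0.1492, 0.0884]
tool_rot: [180.0, -0.2, 0.2]
force: [-1.7, 0.5, 4.1]
grip_width: 0.0535
```

```bash
python3 -m crank '[[70,0,0,0,0,0,0],[87,0,0,0,0,0,0],[87,0,0,0,0,0,0],[87,0,0,0,0,0,0],[87,0,0,0,0,0,0]]'
python3 -m crank '[[87,0,0,15,0,0,0],[87,0,0,50,0,0,0],[87,0,0,90,0,0,0],[87,0,0,110,0,0,0],[87,0,0,110,0,0,0]]'
python3 look.py 6
```

```text
time_s: 13.8
tool_pos: [0.6245, -0.1493, 0.0884]
tool_rot: [180.0, -0.2, 0.2]
force: [0.2, 0.2, 0.5]
grip_width: 0.0835
time_s: 14.3
tool_pos: [0.6269, -0.1498, 0.2041]
tool_rot: [179.9, -0.7, 0.2]
force: [0.5, 0.3, 0.2]
grip_width: 0.0868
[ 0.6269 -0.1498  0.2041] [179.9  -0.7   0.2]
wrist red [ 321.  200.  791. 6534.] z4:[ 624.8 -163.5] z32:[ 624.9 -155.1] z46:[ 624.9 -150.8] z50:[ 625.  -149.6] z82:[ 625.  -139.9]
wrist red [ 350.  191.   98. 6534.] z4:[ 651.4 -155.2] z32:[ 649.  -147.5] z46:[ 647.8 -143.7] z50:[ 647.4 -142.6] z82:[ 644.6 -133.8]
wrist red [ 322.  166.  470. 6534.] z4:[ 625.5 -131.5] z32:[ 625.5 -126.1] z46:[ 625.5 -123.4] z50:[ 625.5 -122.6] z82:[ 625.6 -116.4]
side red [400. 231. 116. 482.] z4:[ 648. -101.] z32:[ 634.  -131.4] z46:[ 627.  -146.6] z50:[ 625.  -150.9] z82:[ 609.  -185.7]
side red [282. 184.  48. 146.] z4:[449.7 112.7] z32:[445.7  71.5] z46:[443.8  50.8] z50:[443.2  45. ] z82:[438.7  -2.2]
side yellow [277. 138.  52. 194.] z4:[468.5 325.6] z32:[463.6 273.6] z46:[461.1 247.5] z50:[460.4 240.1] z82:[454.8 180.7]
side yellow [337. 126.  25.  74.] z4:[
[... 153 characters left out ...]
46:[452.3  80.4] z50:[454.3  82.4] z82:[470.7  98.6]
scene red [ 224.  191.  290. 1045.] z4:[ 625.  -147.6] z32:[ 631.8 -125.4] z46:[ 635.2 -114.3] z50:[ 636.1 -111.1] z82:[643.9 -85.7]
scene red [ 220.  178.   96. 1045.] z4:[ 612.8 -187.9] z32:[ 620.1 -164.1] z46:[ 623.7 -152.2] z50:[ 624.8 -148.8] z82:[ 633.1 -121.6]
scene yellow [352. 351. 114. 395.] z4:[617.1 299.3] z32:[624.2 304.1] z46:[627.7 306.5] z50:[628.7 307.2] z82:[636.9 312.7]
scene yellow [ 394.  283.  284. 1452.] z4:[467.6 247.7] z32:[480.5 254.5] z46:[486.9 257.9] z50:[488.8 258.9] z82:[503.5 266.7]
scene yellow [ 399.  268.  150. 1452.] z4:[437.3 229.7] z32:[451.3 237.2] z46:[458.4 241. ] z50:[460.4 242.1] z82:[476.5 250.7]
```

View pics/wrist6.png

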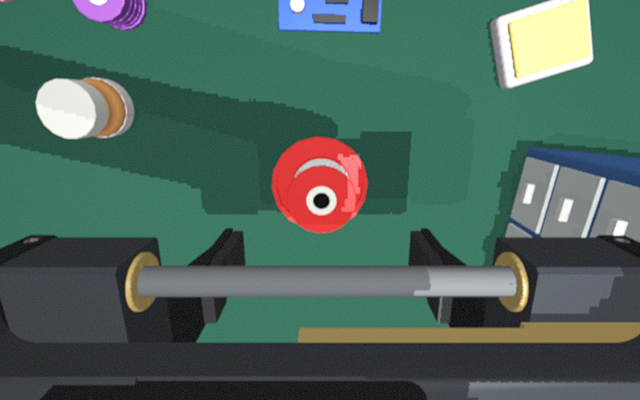

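Red_large is in the red tray at (624.9,-149.8), within 2 mm of centre (wrist (321,200)). Next is red_small at (445,72.5).

```bash
python3 -m crank '[[87,-15,18,0,0,0.7,0],[87,-44,53,0,0,0.7,0],[87,-74,90,0,0,0.7,0],[87,-104,127,0,0,0.7,0],[87,-134,164,0,0,0.7,0],[87,-160,196,0,0,0.7,0],[87,-177,215,0,0,0.7,0],[87,-182,222,0,0,0.7,0]]'
python3 -m crank '[[87,0,0,-20,0,0,0],[87,0,0,-40,0,0,0],[87,0,0,-45,0,0,0],[87,0,0,-45,0,0,0]]'
python3 - <<'E'
from cell import *
from h import *
c=read_camera("wrist"); cv2.imwrite("pics/wrist7.png",c["img"][:,:,::-1])
print(get_obs()["tool_pos"],get_obs()["tool_rot"])
for r in rings(c,"red",80): print(r,cast(c,r,.032))
E
```

```text
time_s: 15.25
tool_pos: [0.4393, 0.0749, 0.1966]
tool_rot: [180.0, 0.7, 0.4]
force: [-0.3, -0.2, -0.5]
grip_width: 0.0868
time_s: 15.65
tool_pos: [0.4389, 0.0741, 0.1504]
tool_rot: [179.9, 0.9, 0.4]
force: [-0.1, 0.3, -0.7]
grip_width: 0.0872
[0.43954966 0.07435006 0.15133247] [179.95632336   0.76450052   0.35531269]
(338.0984440454817, 219.11759425493716, 557.0, 2336.5) [0.44515746 0.07205714]
```

View pics/wrist7.png

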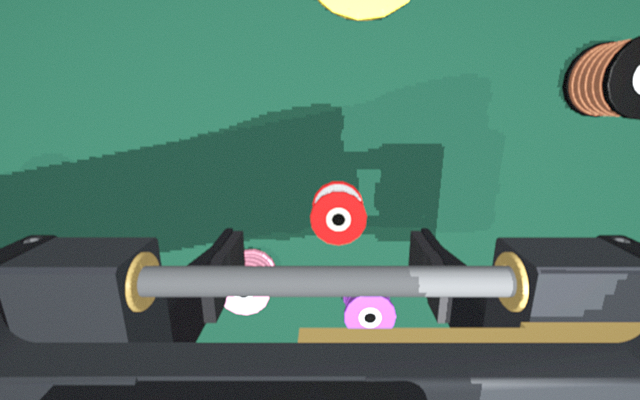

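The red reel is at wrist (338,219), which gives (445.2,72.2). Pink (247,285) and purple (370,315) sit clear of the finger paths, so I go down and grip.

```bash
python3 -m crank '[[87,5,-2,-15,0,-0.8,-0.4],[87,5.5,-2,-35,0,-0.8,-0.4],[87,5.5,-2,-55,0,-0.8,-0.4],[87,5.5,-2,-69,0,-0.8,-0.4],[87,5.5,-2,-73,0,-0.8,-0.4],[87,5.5,-2,-73,0,-0.8,-0.4]]'
python3 -m crank '[[34,0,0,0,0,0,0],[34,0,0,0,0,0,0],[34,0,0,0,0,0,0],[34,0,0,0,0,0,0],[34,0,0,0,0,0,0],[34,0,0,0,0,0,0],[34,0,0,0,0,0,0],[34,0,0,0,0,0,0]]' 20
python3 -m crank '[[34,0,0,0,0,0,0],[34,0,0,0,0,0,0],[34,0,0,0,0,0,0]]'
```

```text
time_s: 16.3
tool_pos: [0.4454, 0.0722, 0.0786]
tool_rot: [180.0, -0.0, -0.1]
force: [0.2, 0.0, -0.7]
grip_width: 0.087
time_s: 17.1
tool_pos: [0.4453, 0.0722, 0.0786]
tool_rot: [180.0, -0.0, -0.1]
force: [-0.6, 0.1, 1.5]
grip_width: 0.0377
time_s: 17.4
tool_pos: [0.4453, 0.0722, 0.0786]
tool_rot: [179.9, -0.0, -0.1]
force: [-0.6, -0.4, -0.2]
grip_width: 0.0376
```

```bash
python3 -m crank '[[34,0,0,5,0,0,0],[34,0,0,25,0,0,0],[34,0,0,55,0,0,0],[34,0,0,85,0,0,0],[34,0,0,105,0,0,0],[34,0,0,115,0,0,0],[34,0,0,115,0,0,0]]'
python3 -m crank '[[34,13,-16,0,0,0,0],[34,38,-47,0,0,0,0],[34,67,-83,0,0,0,0],[34,97,-120,0,0,0,0],[34,127,-157,0,0,0,0],[34,154,-190,0,0,0,0],[34,172,-213,0,0,0,0],[34,180,-222,0,0,0,0]]'
python3 -m crank '[[34,0,0,0,0,0,0],[34,0,0,0,0,0,0]]'
python3 look.py 8 | grep -v wrist
```

```text
time_s: 18.1
tool_pos: [0.446, 0.0723, 0.1947]
tool_rot: [180.0, -0.2, -0.1]
force: [-0.3, -0.6, -0.8]
grip_width: 0.0378
time_s: 18.9
tool_pos: [0.6259, -0.1532, 0.1922]
tool_rot: [179.9, 0.0, -0.3]
force: [-0.5, -0.5, -1.4]
grip_width: 0.0378
time_s: 19.1
tool_pos: [0.6247, -0.1522, 0.1904]
tool_rot: [180.0, 0.2, -0.3]
force: [0.7, 0.6, -1.7]
grip_width: 0.0377
[ 0.6247 -0.1522  0.1904] [180.    0.2  -0.3]
side red [400. 231. 116. 480.] z4:[ 648. -101.] z32:[ 634.  -131.4] z46:[ 627.  -146.6] z50:[ 625.  -150.9] z82:[ 609.  -185.7]
side red [406. 187.  70. 234.] z4:[711.2  34.7] z32:[694.   -2.6] z46:[685.4 -21.3] z50:[682.9 -26.6] z82:[663.3 -69.2]
side yellow [277. 138.  52. 192.] z4:[468.5 325.6] z32:[463.6 273.6] z46:[461.1 247.5] z50:[460.4 240.1] z82:[454.8 180.7]
side yellow [337. 125.  26.  74.] z4:[638.4 355.5] z32:[624.9 302. ] z46:[618.2 275.2] z50:[616.3 267.6] z82:[600.8 206.4]
scene red [ 223.  191.  296. 1042.] z4:[ 625.4 -147.8] z32:[ 632.2 -125.6] z46:[ 635.6 -114.5] z50:[ 636.6 -111.3] z82:[644.3 -86. ]
scene red [ 220.  178.   96. 1042.] z4:[ 612.8 -187.9] z32:[ 620.1 -164.1] z46:[ 623.7 -152.2] z50:[ 624.8 -148.8] z82:[ 633.1 -121.6]
scene red [211. 147.  64. 192.] z4:[ 582.3 -289.7] z32:[ 590.8 -262. ] z46:[ 595.  -248.1] z50:[ 596.2 -244.2] z82:[ 605.9 -212.5]
scene yellow [352. 351. 114. 392.] z4:[617.1 299.3] z32:[624.2 304.1] z46:[627.7 306.5] z50:[628.7 307.2] z82:[636.9 312.7]
scene yellow [ 394.  283.  288. 1456.] z4:[467.6 247.7] z32:[480.5 254.5] z46:[486.9 257.9] z50:[488.8 258.9] z82:[503.5 266.7]
scene yellow [ 399.  268.  150. 1456.] z4:[437.3 229.7] z32:[451.3 237.2] z46:[458.4 241. ] z50:[460.4 242.1] z82:[476.5 250.7]
```

View pics/side8.png

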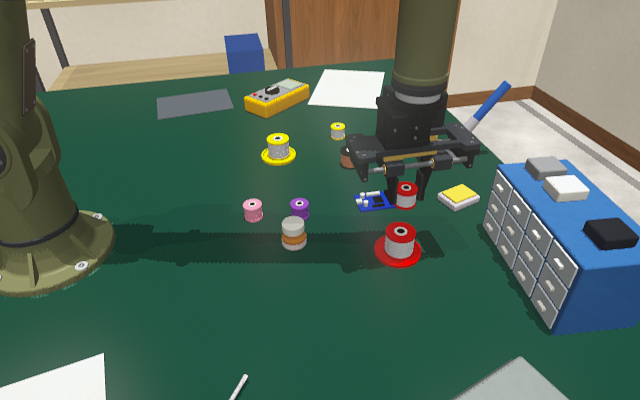

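View pics/wrist8.png

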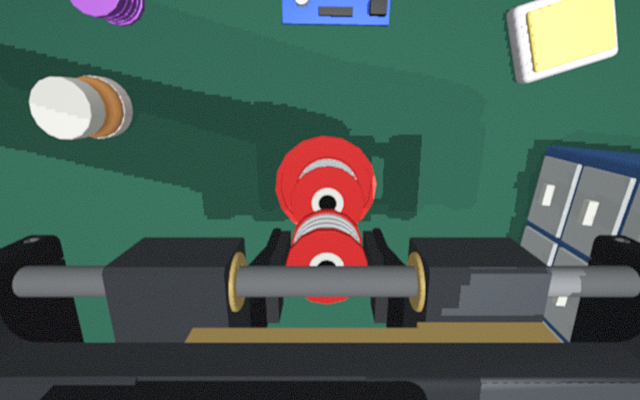

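Red_small is held (side (406,187)) above red_large, and in the wrist view both hubs are in one column (327). I lower it with dy +2.

```bash
python3 -m crank '[[34,0,2,-10,0,0,0.3],[34,0,2,-25,0,0,0.3],[34,0,2,-40,0,0,0.3],[34,0,2,-50,0,0,0.3],[34,0,2,-56,0,0,0.3],[34,0,2,-59,0,0,0.3],[34,0,2,-59,0,0,0.3]]'
python3 -m crank '[[34,0,0,-1,0,0,0],[34,0,0,-2,0,0,0],[34,0,0,-2,0,0,0]]'
```

```text
time_s: 19.95
tool_pos: [0.6253, -0.1494, 0.1325]
tool_rot: [180.0, 0.1, 0.1]
force: [-0.8, 0.5, -0.9]
grip_width: 0.0378
time_s: 20.25
tool_pos: [0.6254, -0.1495, 0.1308]
tool_rot: [180.0, 0.1, 0.1]
force: [-0.3, -0.4, -1.1]
grip_width: 0.0374
```

```bash
python3 -m crank '[[34,0,0,-1,0,0,0],[34,0,0,-2,0,0,0],[34,0,0,-2,0,0,0]]'
```

```text
time_s: 20.55
tool_pos: [0.6253, -0.1494, 0.1287]
tool_rot: [180.0, 0.1, 0.1]
force: [0.4, -0.9, -0.5]
grip_width: 0.0374
```

```bash
python3 -m crank '[[34,0,0,-1,0,0,0],[34,0,0,-1,0,0,0]]'
```

```text
time_s: 20.75
tool_pos: [0.6254, -0.1494, 0.1286]
tool_rot: [180.0, 0.1, 0.1]
force: [-2.2, -0.1, 4.7]
grip_width: 0.0373
```

Contact. I release and rise.

```bash
python3 -m crank '[[45,0,0,0,0,0,0],[60,0,0,0,0,0,0],[87,0,0,0,0,0,0],[87,0,0,0,0,0,0],[87,0,0,0,0,0,0],[87,0,0,0,0,0,0]]'
python3 -m crank '[[87,0,0,10,0,0,0],[87,0,0,35,0,0,0],[87,0,0,65,0,0,0],[87,0,0,85,0,0,0],[87,0,0,85,0,0,0]]'
python3 look.py 9
```

```text
time_s: 21.35
tool_pos: [0.6254, -0.1495, 0.1285]
tool_rot: [180.0, 0.1, 0.1]
force: [-0.2, -0.8, 0.3]
grip_width: 0.0772
time_s: 21.85
tool_pos: [0.6274, -0.15, 0.2183]
tool_rot: [179.9, -0.4, 0.1]
force: [0.7, -0.3, 0.5]
grip_width: 0.087
[ 0.6274 -0.15    0.2183] [ 1.799e+02 -4.000e-01  1.000e-01]
wrist red [ 322.  207.  478. 5427.] z4:[ 625.1 -174.8] z32:[ 625.2 -165.7] z46:[ 625.3 -161.1] z50:[ 625.3 -159.8] z82:[ 625.5 -149.5]
wrist red [ 323.  181.  314. 5427.] z4:[ 625.4 -148.9] z32:[ 625.6 -142.2] z46:[ 625.6 -138.8] z50:[ 625.6 -137.8] z82:[ 625.8 -130.1]
side red [402. 216.  65. 240.] z4:[667.6 -59.4] z32:[652.6 -91.9] z46:[ 645.1 -108.2] z50:[ 642.9 -112.8] z82:[ 625.8 -150. ]
side yellow [277. 138.  52. 194.] z4:[468.5 325.6] z32:[463.6 273.6] z46:[461.1 247.5] z50:[460.4 240.1] z82:[454.8 180.7]
side yellow [337. 125.  26.  74.] z4:[638.4 355.5] z32:[624.9 302. ] z46:[618.2 275.2] z50:[616.3 267.6] z82:[600.8 206.4]
scene red [ 224.  191.  294. 1157.] z4:[ 625.1 -147.7] z32:[ 631.9 -125.5] z46:[ 635.3 -114.4] z50:[ 636.2 -111.2] z82:[644.  -85.8]
scene red [ 220.  178.  149. 1157.] z4:[ 613.1 -187.2] z32:[ 620.4 -163.5] z46:[ 624.  -151.6] z50:[ 625.  -148.2] z82:[ 633.3 -121.1]
scene red [ 217.  168.   57. 1157.] z4:[ 604.1 -217.9] z32:[ 611.7 -193. ] z46:[ 615.5 -180.5] z50:[ 616.6 -177. ] z82:[ 625.3 -148.5]
scene yellow [352. 351. 114. 394.] z4:[617.1 299.3] z32:[624.2 304.1] z46:[627.7 306.5] z50:[628.7 307.2] z82:[636.9 312.7]
scene yellow [ 394.  283.  287. 1453.] z4:[467.6 247.6] z32:[480.5 254.4] z46:[486.9 257.8] z50:[488.8 258.8] z82:[503.5 266.6]
scene yellow [ 399.  268.  150. 1453.] z4:[437.3 229.7] z32:[451.3 237.2] z46:[458.4 241. ] z50:[460.4 242.1] z82:[476.5 250.7]
```

View pics/side9.png

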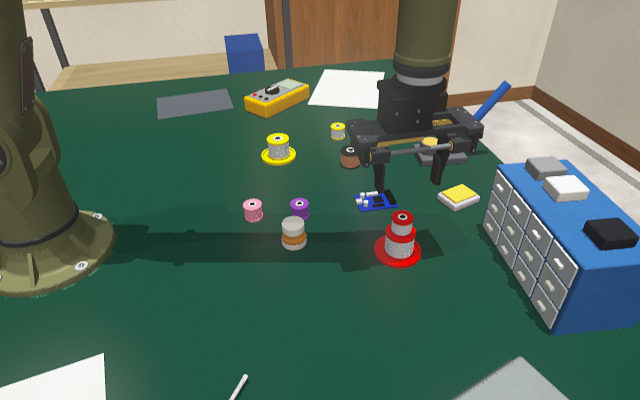

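The red stack stands (side (402,216)), with small at (625.5,-149.4) on large at (625,-149.8). Next is yellow_small at (624.6,303).

```bash
python3 -m crank '[[87,0,20,0,0,0.4,0],[87,0,60,0,0,0.4,0],[87,-1,105,0,0,0.4,0],[87,-1,150,0,0,0.4,0],[87,-2,195,0,0,0.4,0],[87,-2,240,0,0,0.4,0],[87,-3,280,0,0,0.4,0],[87,-3,320,0,0,0.4,0]]'
python3 -m crank '[[87,-1,40,0,0,0,0],[87,-1,75,0,0,0,0],[87,-1,100,-10,0,0,0],[87,-1,115,-25,0,0,0],[87,-1,122,-50,0,0,0],[87,-1,122,-60,0,0,0],[87,-1,122,-60,0,0,0]]'
python3 - <<'E'
from cell import *
from h import *
c=read_camera("wrist"); cv2.imwrite("pics/wrist10.png",c["img"][:,:,::-1])
print(get_obs()["tool_pos"],get_obs()["tool_rot"])
for r in rings(c,"yellow",80): print(r,cast(c,r,.032))
E
```

```text
time_s: 22.8
tool_pos: [0.6207, 0.1724, 0.2111]
tool_rot: [179.9, 0.7, 0.1]
force: [0.6, 0.3, 0.4]
grip_width: 0.0872
time_s: 23.5
tool_pos: [0.6184, 0.2922, 0.1474]
tool_rot: [179.7, 1.0, 0.1]
force: [0.1, -1.1, -0.1]
grip_width: 0.0868
[0.61949934 0.29230786 0.14938664] [1.79788523e+02 8.45825792e-01 4.60572796e-02]
(338.5205128205128, 201.45384615384614, 585.0, 2413.5) [0.62448831 0.30296233]
```

View pics/wrist10.png

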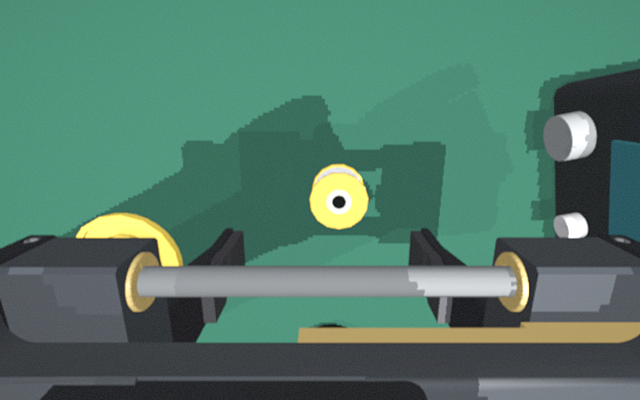

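Yellow_small is confirmed at wrist (339,201), which gives (624.5,303).

```bash
python3 -m crank '[[87,3,6,-10,0.2,-0.8,0],[87,5,11,-20,0.2,-0.8,0],[87,5,11,-40,0.2,-0.8,0],[87,5,11,-58,0.2,-0.8,0],[87,5,11,-68,0.2,-0.8,0],[87,5,11,-71,0.2,-0.8,0],[87,5,11,-71,0.2,-0.8,0]]'
python3 -m crank '[[34,0,0,0,0,0,0],[34,0,0,0,0,0,0],[34,0,0,0,0,0,0],[34,0,0,0,0,0,0],[34,0,0,0,0,0,0],[34,0,0,0,0,0,0],[34,0,0,0,0,0,0],[34,0,0,0,0,0,0]]' 20
python3 -m crank '[[34,0,0,0,0,0,0],[34,0,0,0,0,0,0],[34,0,0,0,0,0,0]]'
python3 -m crank '[[34,0,0,5,0,0,0],[34,0,0,25,0,0,0],[34,0,0,55,0,0,0],[34,0,0,85,0,0,0],[34,0,0,105,0,0,0],[34,0,0,115,0,0,0],[34,0,0,115,0,0,0]]'
```

```text
time_s: 24.25
tool_pos: [0.6244, 0.3032, 0.0779]
tool_rot: [180.0, 0.1, 0.0]
force: [0.8, -0.2, 0.2]
grip_width: 0.0869
time_s: 25.05
tool_pos: [0.6244, 0.3031, 0.0779]
tool_rot: [180.0, 0.1, 0.0]
force: [-0.1, -0.2, 0.4]
grip_width: 0.0375
time_s: 25.35
tool_pos: [0.6244, 0.3032, 0.0779]
tool_rot: [180.0, 0.1, 0.0]
force: [0.4, 1.2, 0.5]
grip_width: 0.0376
time_s: 26.05
tool_pos: [0.625, 0.3035, 0.1947]
tool_rot: [-180.0, -0.1, 0.0]
force: [0.1, -0.2, -1.2]
grip_width: 0.0375
```

```bash
python3 -m crank '[[34,-12,-5,0,0,0,0],[34,-38,-14,0,0,0,0],[34,-68,-26,0,0,0,0],[34,-100,-38,0,0,0,0],[34,-130,-49,0,0,0,0],[34,-153,-58,0,0,0,0],[34,-164,-62,0,0,0,0],[34,-164,-62,0,0,0,0]]'
python3 -m crank '[[34,0,0,0,0,0,0],[34,0,0,0,0,0,0]]'
python3 look.py 11 | head -1
```

```text
time_s: 26.85
tool_pos: [0.4597, 0.241, 0.1938]
tool_rot: [180.0, 0.0, 0.1]
force: [0.8, 0.8, -1.3]
grip_width: 0.0374
time_s: 27.05
tool_pos: [0.4606, 0.2412, 0.1935]
tool_rot: [180.0, 0.0, 0.0]
force: [0.3, -0.1, -1.1]
grip_width: 0.0377
[0.4606 0.2412 0.1935] [180.   0.   0.]
```

View pics/wrist11.png

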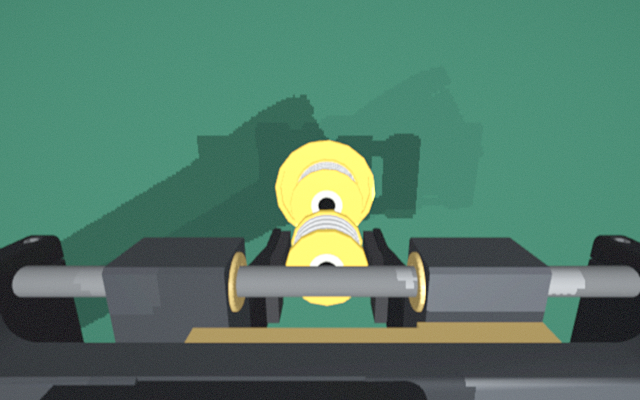

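The hubs are aligned in one column (327), and the tool at (460.6,241.2) matches the large reel. Contact is expected at z ≈ 0.128.

```bash
python3 -m crank '[[34,0,0,-10,0,0,0],[34,0,0,-25,0,0,0],[34,0,0,-42,0,0,0],[34,0,0,-53,0,0,0],[34,0,0,-60,0,0,0],[34,0,0,-64,0,0,0],[34,0,0,-64,0,0,0]]'
python3 -m crank '[[34,0,0,-1,0,0,0],[34,0,0,-1,0,0,0]]'
```

```text
time_s: 27.9
tool_pos: [0.4603, 0.2411, 0.1292]
tool_rot: [180.0, 0.1, 0.0]
force: [0.1, 0.9, -1.2]
grip_width: 0.0378
time_s: 28.1
tool_pos: [0.4606, 0.2413, 0.1287]
tool_rot: [-180.0, 0.0, 0.0]
force: [-0.5, -0.9, -1.2]
grip_width: 0.0378
```

```bash
python3 -m crank '[[34,0,0,-1,0,0,0],[34,0,0,-1,0,0,0],[34,0,0,-1,0,0,0]]'
```

```text
time_s: 28.4
tool_pos: [0.4607, 0.2414, 0.1279]
tool_rot: [-180.0, -0.0, 0.0]
force: [-0.1, 0.4, -0.5]
grip_width: 0.0377
```

```bash
python3 -m crank '[[34,0,0,-1,0,0,0],[34,0,0,-1,0,0,0]]'
```

```text
time_s: 28.6
tool_pos: [0.4607, 0.2414, 0.1278]
tool_rot: [-180.0, -0.0, 0.0]
force: [-2.4, -2.2, 5.0]
grip_width: 0.0371
```

```bash
python3 -m crank '[[45,0,0,0,0,0,0],[60,0,0,0,0,0,0],[87,0,0,0,0,0,0],[87,0,0,0,0,0,0],[87,0,0,0,0,0,0],[87,0,0,0,0,0,0]]'
python3 -m crank '[[87,0,0,10,0,0,0],[87,0,0,35,0,0,0],[87,0,0,65,0,0,0],[87,0,0,90,0,0,0],[87,0,0,90,0,0,0],[87,0,0,90,0,0,0]]'
python3 look.py 12
```

```text
time_s: 29.2
tool_pos: [0.4607, 0.2414, 0.1277]
tool_rot: [-180.0, -0.0, 0.0]
force: [-0.4, -0.4, 0.5]
grip_width: 0.0769
time_s: 29.8
tool_pos: [0.461, 0.2415, 0.2186]
tool_rot: [-179.9, -0.1, 0.0]
force: [0.4, -0.3, -0.8]
grip_width: 0.0872
[0.461  0.2415 0.2186] [-1.799e+02 -1.000e-01  0.000e+00]
wrist yellow [ 326.  208.  477. 5320.] z4:[460.8 215.8] z32:[460.9 225. ] z46:[460.9 229.5] z50:[460.9 230.8] z82:[460.9 241.3]
wrist yellow [ 325.  183.  344. 5320.] z4:[460.6 241.2] z32:[460.6 248. ] z46:[460.6 251.5] z50:[460.6 252.4] z82:[460.7 260.2]
side red [402. 216.  70. 248.] z4:[667.7 -59.6] z32:[652.7 -92.1] z46:[ 645.2 -108.4] z50:[ 643. -113.] z82:[ 625.9 -150.1]
side yellow [276. 126.  37.  84.] z4:[475. 395.] z32:[469.8 339.5] z46:[467.1 311.7] z50:[466.4 303.8] z82:[460.4 240.3]
scene red [ 224.  191.  290. 1175.] z4:[ 625.  -147.6] z32:[ 631.8 -125.4] z46:[ 635.2 -114.3] z50:[ 636.1 -111.1] z82:[643.9 -85.7]
scene red [ 220.  178.  146. 1175.] z4:[ 613.3 -187.1] z32:[ 620.5 -163.4] z46:[ 624.1 -151.5] z50:[ 625.2 -148.1] z82:[ 633.4 -121. ]
scene red [ 217.  168.   62. 1175.] z4:[ 604.1 -218.4] z32:[ 611.7 -193.4] z46:[ 615.5 -180.9] z50:[ 616.6 -177.4] z82:[ 625.3 -148.9]
```

View pics/side12.png

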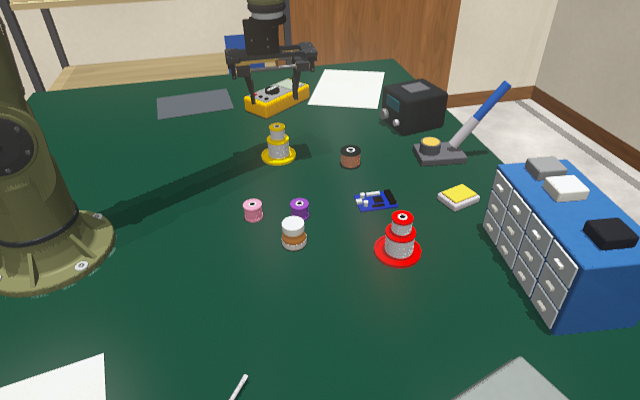

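View pics/scene12.png

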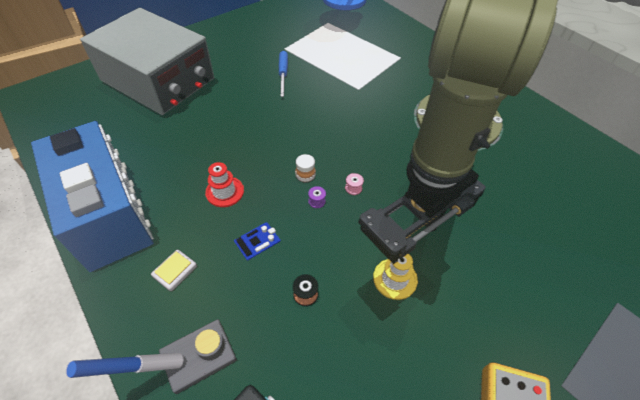

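Both stacks stand upright, red at side (402,240) and yellow at side (277,145). The black reel, jar and board have not moved, and the gripper is open and clear. I hand the job in.

Run:
```python
from cell import *
print(sign_off())
```

```text
the job is handed in; nothing more can be done
None
```

All four reels are put away by alloy, and I handed the job in with the robot's clock at about 30 s of the 101 s allowed. I placed the large yellow reel first, then the large red, then each small reel on the large one of its colour.

My last camera checks showed these positions:

| Tray | Large reel, distance from tray centre | Small reel, offset from large reel |
|---|---|---|
| Red | about 1–2 mm | about 1 mm |
| Yellow | about 1 mm | about 1 mm |

- **Stacks:** Both look upright in the side and scene pictures. The gripper was open and about 90 mm above the yellow stack at the end.
- **Left alone:** The black reel, flux jar, circuit board and the pink and purple look-alikes appear in the same places as at the start. I compared these by eye only.
- **Agreement between cameras:** The views agreed to within about 3 mm, which is close to the stated calibration. In the last scene picture the arm blocked the top of the yellow stack, so that check rests on the wrist and side views.
- **Failed checks:** None failed. Hand-in gives no verdict, so the official result is not known here.

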